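# Clip the slide and set the smear maker's sprung spreader on its stop pin

### The arm

A 6-joint arm with a two-finger parallel gripper is mounted at the origin on a cart in front of the work surface, level with it; the furniture and walls round the work are solid. World frame = base frame: x ahead of the robot, y to its left, z up, the work surface at z = 0. Lengths are in mm, angles in degrees, forces in N, time in s.
With the tool pointing down it reaches from about 350 to 850 mm from the base axis. Payload 8.1 kg.
Tool frame: the origin (TCP) lies midway between the tips of the shut fingers; the grasp point (between the pads) lies hold_point_z behind it (hold_point_z is the distance from the TCP to the grasp point, in mm); z points along the fingers, x is the direction in which the jaws open and shut, and the axes are right-handed (so a half turn about z gives the same grasp; the last joint's range is limited). The gripper opens to 85 mm and grips with 20 to 120 N. Pads are 22 mm wide; open, the fingers measure 114 mm over their backs; the gripper's body (76 mm by 85 mm) begins 54 mm behind the grasp point. The pads swing forward as they close: fully open they stand 13 mm farther back than shut.
Start: joints at [71.597, 7.471, 85.268, -0, 87.261, -4.893], TCP at [140.15, 583.407, 231.292] pointing down, gripper open.
Joint ranges: [-169.43, 169.43], [-51.17, 129.36], [1.28, 143.12], [-76.62, 256.62], [0, 156.53], [-152.29, 152.29]. Speed limits (degrees/s): [136.94, 136.94, 159.86, 180, 180, 180].

### API

Orientations are given as [roll, pitch, yaw] about the fixed x, y, z axes, in that order (R = Rz(yaw) Ry(pitch) Rx(roll)).
In Python, from bench import * gives the robot as it stands.
- The arm moves only by the shell command python3 -m pendant 'ROWS' [OPENING] [FORCE]. ROWS is JSON, a list that holds one entry, the list of rows, each a list of 4 numbers: the shift along the tool's x, y, z normalised to -1 to 1, where 1 is 0.02 m, then the turn about the tool's z normalised to -1 to 1, where 1 is 0.08 rad. A call has exactly 10 rows; each row shifts and turns the pose as measured when the row begins, along the tool's axes as they then stand; what a row does not reach is not made up. A row lasts 1/12 s, in which the tool goes at most 41.7 mm and 7.16 degrees, less where a joint would pass 70% of its speed; a pose out of reach is approached as far as the arm can. A call with a number of a shift or a turn outside -1 to 1 is refused whole. A call with a gripper value outside its range is refused whole. OPENING is the gripper's target within -1 to 1 (fully open at 1, half-way at 0, shut at -1), set as the call begins (- or left out, the last holds). The fingers move at their own pace and stop on an object; FORCE is the grip in N (left out, the last holds). Time passes only in rows, so rows that do not move let the fingers close, or fill a call up. It gives the time, the measured TCP pose, the force and the opening at its end, in the units of the state.
- sense(): the state, without advancing time (a new reading comes with each control period).
- snapshot(name): name is "scene" or "top" or "wrist"; returns the picture (400x640x3 uint8, red, green, blue); there is no depth.
- calibration(name): a dict with "mtx" (3x3 intrinsics, pixels), "world_to_cam" (4x4, takes a point from world to camera coordinates); the wrist camera has in their place "hand_eye" (4x4, takes a point from camera to tool coordinates, whose origin is the TCP and whose axes are the tool frame's). Camera axes: x right, y down, z forward; pixel columns grow to the right and rows downward; lengths in mm; the calibration is good to about 2 mm. The wrist camera is an equidistant fisheye: a pixel r from the principal point sees the ray r / f radians off the axis. A picture is of the moment at which its call begins: read the wrist's pose just before it. calibration takes no time and is no camera call.
- hand_in(): hands the job in, once; it reports no verdict.
The state is a dict: "time": time; "joint_pos": joint angles; "qd": joint speeds; "joint_efforts": joint torques, N m; "tool_pos": TCP position; "tcp_rot": TCP orientation; "ft_force": force on the tool from outside, world axes, zero at the start; "wrist_torque": the same for the moment, N m; "finger_gap": finger opening in mm.
Only numpy, scipy, OpenCV 4.12 (cv2) and the standard library are available. Lean on these libraries where they do the work, as an engineer would, in place of code of your own. Each camera call takes 0.05 s, during which the arm holds its last target.

### The job

Get the blood-smear maker ready for a drop: with the carriage still at rest, push the red post of the swing clip all the way round so that the clip holds down the frosted end of the slide. Then push the sprung spreader carriage by its black tab right to its back stop and let it go, so that it springs back and the stop pin catches it half way. Push with the fingertips or the outside of the fingers only; grip and lift nothing, leave the things standing around where they are, and finish clear of the instrument.

Things in the scene. Friction and masses are not known exactly. Their poses are not given: they have to be found in the camera images.
- smear_maker: Smear maker: white base 176 x 84 x 22 mm, fixed to the table. Origin: centre of its underside. x = the way the carriage is pushed (from black tab to clip), y left of that, z up. Rods along x at y = -30 and +30 mm carry the carriage's black sleeves (45 mm high) between grey posts (46 mm high) at x = -86 and +43 mm. Only tab, clip post and stop-pin bracket rise higher.
- spreader (a joint): Carriage position along the instrument's x, in m: 0 = at rest, where its spring keeps it; 0.056 = hard on the back stop. Spring 2 N at rest, 8 N at the stop; damping 35 N per m/s, so it comes back within 0.5 s. Its tooth lifts the stop pin from about 0.021 and is past it at 0.035; coming back, the pin catches it at 0.034. It may be pushed on from there and caught again.
- push_tab (a point): Middle of the top edge of the carriage's black ribbed tab, 89 mm above the table; axes as the instrument's. The tab is an upright plate 6 mm thick along x and 30 mm wide along y, free from 53 to 89 mm height, pushed on its ribbed face, which looks to -x. At rest this point is at x = -52 mm, y = 0 of the instrument.
- slide_clip (a joint): Angle of the swing clip in rad: 0 = shut against its stop, its foot over the slide's frosted end; up to 1.2 = swung off beyond the slide. Starts 0.8 to 1.1 open, closes clockwise seen from above, has light friction (about 1 N at the post) and stays where it is left.
- clip_post (a point): Middle of the top of the clip's red post, 71 mm above the table; round, 9 mm thick (cap 11 mm), free from 36 mm up. It swings at 37 mm radius about the hinge. In the instrument's x, y: shut +38, +3 mm; 0.5 rad open +56, -3 mm; 1.0 rad open +74, +1 mm. So it can be pushed shut almost straight along the instrument's -x.
- clip_hinge (a point): The clip's hinge, at x = +58, y = +34 mm of the instrument, 34 mm high; it does not move. The bare glass slide lies along the instrument's x in its middle, top 29 mm high, from x = -38 to +38 mm, the white frosted end towards the clip.
- stop_pin (a joint): Height of the stop pin in m: 0 = fully down (also when it has caught the carriage), up to about 0.004 while the tooth passes. Sprung down, works by itself, need not be touched. Its bracket stands at x = -1.5 mm, y = -46 to -24 mm of the instrument, its black knob up to 90 mm high.
- cover_glass_box: Bystander: white cover glass box 31 x 63 x 23 mm, loose, behind the instrument. Origin: centre of its underside.
- dropper_bottle: Bystander: dropper bottle, 33 mm across, 100 mm high, loose, behind the instrument. Origin: centre of its underside.
- smear_dish: Bystander: clear petri dish, 60 mm across, 15 mm high, loose, behind the instrument near the microscope. Origin: centre of its underside.
- slide_mailer_1: Bystander: flat white slide mailer 36 x 86 x 10 mm, loose, farther back. Origin: centre of its underside.
- marker_red: Bystander: marker with a red cap, 142 mm long, 13 mm thick, loose, on the left near the table's edge. Origin: centre of its underside.
- pen_blue: Bystander: pen with a blue cap, 145 mm long, 11 mm thick, loose, in front of the tally counter. Origin: centre of its underside.
- immersion_oil: Bystander: small oil bottle with a black cap, 30 mm across, 72 mm high, loose, right of the microscope. Origin: centre of its underside.

How it is judged (in metres and radians):
On the way, in this order (a step that is already met when the one before it is completed fails the run):
1. the clip is swung shut over the slide while the carriage is still at rest (value of joint slide_clip below 0.15 rad and value of joint spreader below 0.006 m), for 0.2 s.
2. the carriage is pushed to its back stop (value of joint spreader above 0.051 m).
At the end, for the whole second after the job is handed in: The carriage stands still on the stop pin half way (joint between 0.031 and 0.037 m, slower than 5 mm/s), the pin is down (under 2 mm), the clip is shut over the slide (under 0.15 rad) (value of joint spreader between 0.031 and 0.037 m and velocity of joint spreader between -0.005 and 0.005 m/s and value of joint stop_pin below 0.002 m and value of joint slide_clip below 0.15 rad); the robot touches nothing.
It fails at once if the spreader carriage is moved more than 8 mm while the clip is not shut (value of joint spreader above 0.008 m and value of joint slide_clip above 0.2 rad).
It fails at once if the push tab is gripped between the fingers instead of pushed (x of the grasp point in the frame of push_tab between -0.006 and 0.006 m and contact force between the fingers and spreader above 2 N).
It fails at once if the clip's post is gripped between the fingers instead of pushed (horizontal distance between the grasp point and clip_post below 0.007 m and contact force between the fingers and slide_clip above 2 N).
It fails at once if a bystander (dish, bottle, box, mailer, pen or marker) is moved more than 15 mm or lifted (distance of any of cover_glass_box, dropper_bottle, smear_dish, slide_mailer_1, marker_red, pen_blue, immersion_oil from where it was at the start of the episode above 0.015 m).
It also fails if it takes over 45 s, if anything falls off the work surface, if the arm or the gripper's body presses on something with over 40 N, if the wrist force passes 120 N, or if a joint passes its speed limit or range.

## Working session

There is one attempt and no reset: what is moved stays moved. The work goes in short steps, Python scripts to look and compute and a shell command to move; the robot and the scene stay as the last step left them, time stands still between calls to the robot, and variables do not carry over. Pictures are saved under pics/ and viewed, and the job is handed in when it is done.

```bash
mkdir -p pics; ls; python3 - <<'E'
from bench import *
import cv2
print(sense())
for n in("scene","top","wrist"):
    im=snapshot(n); cv2.imwrite(f"pics/{n}0.png",im[:,:,::-1]); print(n,calibration(n))
import bench;print([x for x in dir(bench) if x[0]!='_'])
E
```

```text
pics
{'time': 0.0, 'joint_pos': array([ 7.15974525e+01,  7.51523319e+00,  8.53310016e+01,  1.04108632e-03,
        8.72611021e+01, -4.89308836e+00]), 'qd': array([ 0.0139861 , -0.04405289, -0.06787361,  0.04121547,  0.04462916,
        0.07098068]), 'joint_efforts': array([ 5.70387583e-04, -5.69431651e+01, -5.00526345e+01, -2.28330259e-04,
        1.55464956e-02, -5.83864562e-05]), 'tool_pos': array([139.95845152, 582.87294335, 230.22662103]), 'tcp_rot': array([-1.79989808e+02,  1.06856944e-01,  7.64904996e+01]), 'ft_force': array([-0.02232574,  1.46013349, -0.72316665]), 'wrist_torque': array([-0.0018594 , -0.00209983, -0.05857539]), 'finger_gap': 85.57558843079748}
scene {'mtx': array([[371.44179783,   0.        , 323.87758399],
       [  0.        , 371.44179783, 203.97747325],
       [  0.        ,   0.        ,   1.        ]]), 'world_to_cam': array([[ 8.81681873e-01, -4.71559428e-01, -1.63945580e-02,
        -4.12850719e+02],
       [-2.24091707e-01, -3.87904782e-01, -8.94042945e-01,
         3.11925875e+02],
       [ 4.15234852e-01,  7.91935342e-01, -4.47681172e-01,
         7
[... 531 characters left out ...]
252e+03],
       [ 0.00000000e+00,  0.00000000e+00,  0.00000000e+00,
         1.00000000e+00]])}
wrist {'mtx': array([[309.70691629,   0.        , 318.63057714],
       [  0.        , 309.70691629, 198.56485183],
       [  0.        ,   0.        ,   1.        ]]), 'hand_eye': array([[ 9.99999592e-01,  6.10084579e-04,  6.66727087e-04,
         5.42205738e-02],
       [-7.95298397e-04,  9.44464508e-01,  3.28612478e-01,
        -8.41184616e+01],
       [-4.29218665e-04, -3.28612874e-01,  9.44464608e-01,
        -1.41671671e+02],
       [ 0.00000000e+00,  0.00000000e+00,  0.00000000e+00,
         1.00000000e+00]])}
['PlanningError', 'calibration', 'hand_in', 'hold_point_z', 'sense', 'snapshot']
```

View pics/scene0.png

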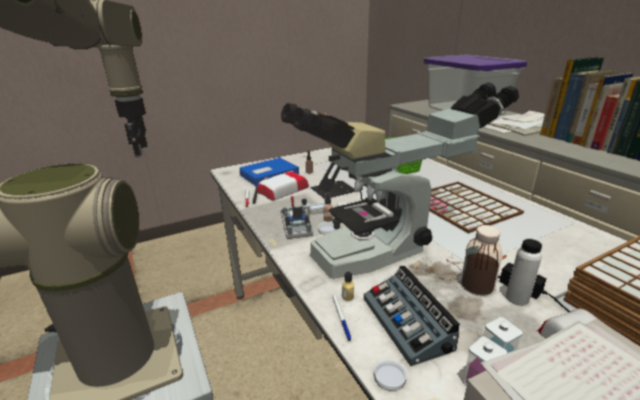

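View pics/top0.png

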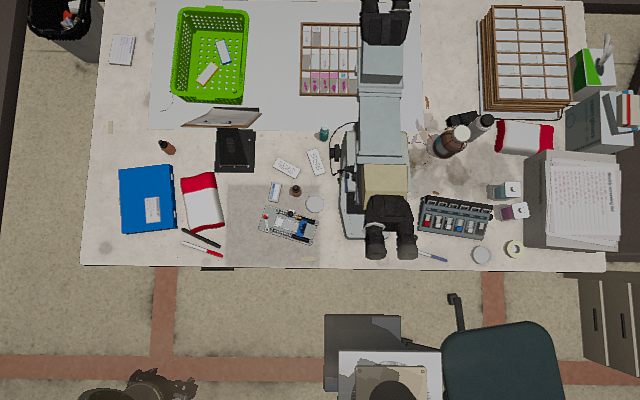

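View pics/wrist0.png

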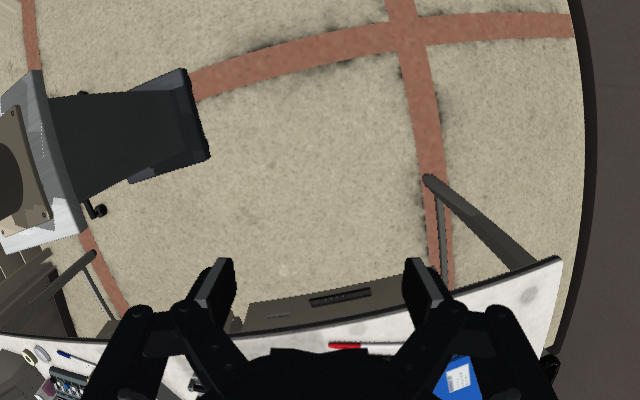

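```bash
python3 - <<'E'
import cv2
a=cv2.imread("pics/top0.png")[170:260,220:360]; cv2.imwrite("pics/top0c.png",cv2.resize(a,None,fx=5.5,fy=5.5,interpolation=cv2.INTER_CUBIC))
a=cv2.imread("pics/scene0.png")[160:270,230:390]; cv2.imwrite("pics/scene0c.png",cv2.resize(a,None,fx=5,fy=5,interpolation=cv2.INTER_CUBIC))
E
```

```text
(no output)
```

View pics/top0c.png

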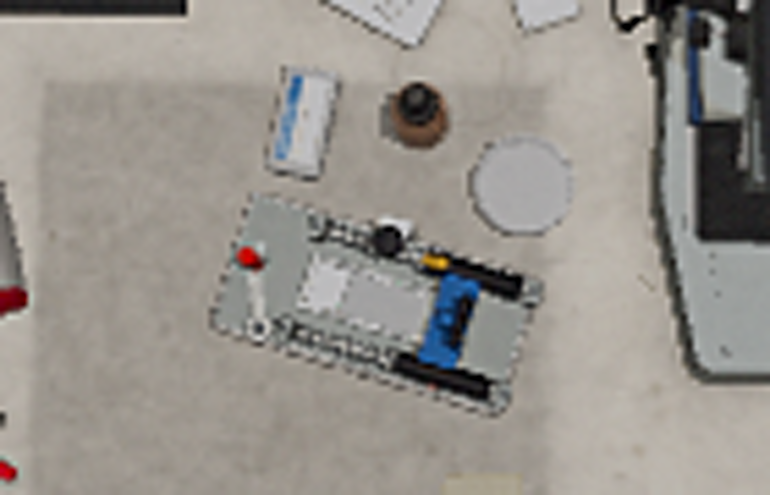

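View pics/scene0c.png

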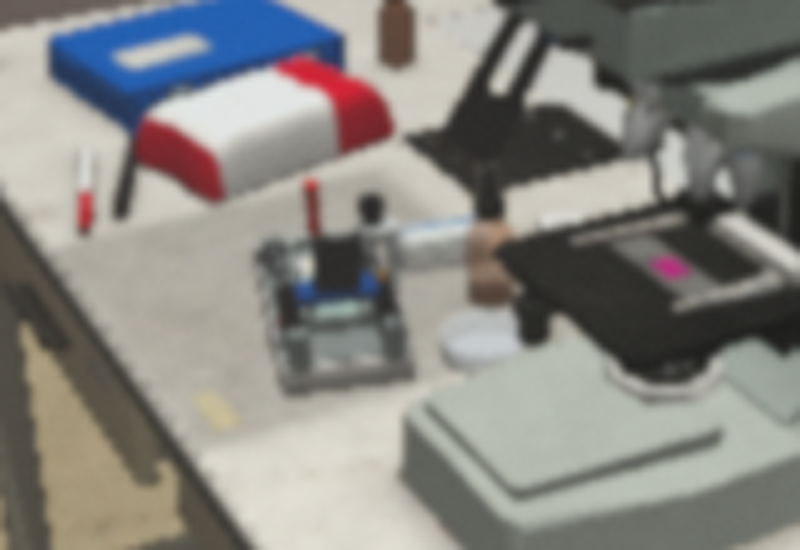

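```bash
cat > h.py <<'E'
from bench import *
import numpy as np, cv2
from scipy.optimize import least_squares
def ray(n,uv,z):
    c=calibration(n);T=c["world_to_cam"];R=T[:3,:3];o=-R.T@T[:3,3]
    d=R.T@np.linalg.solve(c["mtx"],[uv[0],uv[1],1.]);return o+d*(z-o[2])/d[2]
def W(p,X):
    c,s=np.cos(p[2]),np.sin(p[2]);X=np.array(X,float)
    return np.c_[p[0]+c*X[:,0]-s*X[:,1],p[1]+s*X[:,0]+c*X[:,1]]
E
python3 - <<'E'
from h import *
# crop px, inst xyz
D=[((255,195),(88,-42,22)),((212,326),(88,42,22)),((503,413),(-88,42,22)),((543,283),(-88,-42,22)),((260,330),(58,34,36)),((388,240),(-1.5,-35,90)),((460,322),(-52,0,89))]
P=np.array([ray("top",(u/5.5+220,v/5.5+170),x[2])[:2] for (u,v),x in D]); X=[d[1][:2] for d in D]
r=least_squares(lambda p:(W(p,X)-P).ravel(),[500,300,1.5],loss="soft_l1",f_scale=2)
p=r.x;print(p,np.degrees(p[2]));print((W(p,X)-P).round(1))
post=ray("top",(250/5.5+220,257/5.5+170),71);c,s=np.cos(p[2]),np.sin(p[2])
d=post[:2]-p[:2];print(post,"inst",c*d[0]+s*d[1],-s*d[0]+c*d[1])
for n,u,v,z in(("box",305,125,23),("bottle",418,100,100),("dish",520,185,15)):print(n,ray("top",(u/5.5+220,v/5.5+170),z))
for n,x in(("tab",(-52,0)),("post1",(74,1)),("post0",(38,3))):print(n,W(p,[x]))
print(hold_point_z)
E
```

```text
[531.16316275 321.35792303   1.29166365] 74.00687596924922
[[ 2.1  1.1]
 [-2.5  2.2]
 [-4.2  0.5]
 [ 1.7 -0.9]
 [-0.4  0.2]
 [ 2.9 -2.2]
 [-0.7 -1. ]]
[552.77508299 389.39959677  71.        ] inst 71.36266432560089 -2.028448191672666
box [635.01668905 365.57950147  23.        ]
bottle [637.51785317 297.50912117 100.        ]
dish [603.21952689 240.14336903  15.        ]
tab [[516.83601904 271.3705951 ]]
post1 [[550.59049557 392.76925784]]
post0 [[538.74911423 358.71369018]]
18.700000000000003
```

```bash
python3 -m pendant '[[[0,1,0,-0.3],[0,1,0,-0.3],[-0.1,1,0,0],[-0.1,1,0,0],[-0.1,1,0,0],[-0.1,1,0,0],[-0.1,1,0,0],[-0.1,1,0,0],[-0.1,1,0,0],[-0.1,1,0,0]]]' -1 30
```

```text
time: 0.98
tool_pos: [335.7, 526.4, 225.5]
tcp_rot: [-179.7, 0.5, 79.8]
ft_force: [-0.2, -0.2, -0.9]
finger_gap: -0.2
```

```bash
python3 -m pendant '[[[-0.2,1,0,0.65],[-0.2,1,0,0.65],[-0.1,1,0,0],[-0.1,1,0,0],[-0.1,1,0,0],[-0.1,1,0,0],[-0.1,1,0,0],[-0.1,1,0,0],[-0.1,1,0,0],[-0.1,1,0,0]]]'
python3 - <<'E'
from h import *
s=sense();print(s)
cv2.imwrite("pics/w1.png",snapshot("wrist")[:,:,::-1])
E
```

```text
time: 1.82
tool_pos: [529.8, 443.7, 219.1]
tcp_rot: [-179.5, 0.9, 73.6]
ft_force: [0.4, 0.2, -0.1]
finger_gap: 0.0
{'time': 1.8167, 'joint_pos': array([ 35.79747315,  22.93516892,  68.36742607,  -0.19745332,
        89.71196678, -37.75132739]), 'qd': array([-17.9768403 ,  18.60244755, -22.57279108,  -0.19520315,
         4.41043462, -17.94035268]), 'joint_efforts': array([ 1.44387200e+00, -7.27331471e+01, -4.82057440e+01, -7.86428642e-02,
        2.94946984e-02,  6.39957301e-01]), 'tool_pos': array([529.8160122 , 443.65483771, 219.1163568 ]), 'tcp_rot': array([-179.53489595,    0.92304485,   73.55528794]), 'ft_force': array([ 0.42481979,  0.19169484, -0.08803212]), 'wrist_torque': array([-0.03853223, -0.06088647, -0.00187525]), 'finger_gap': 0.03207386547367446}
```

View pics/w1.png

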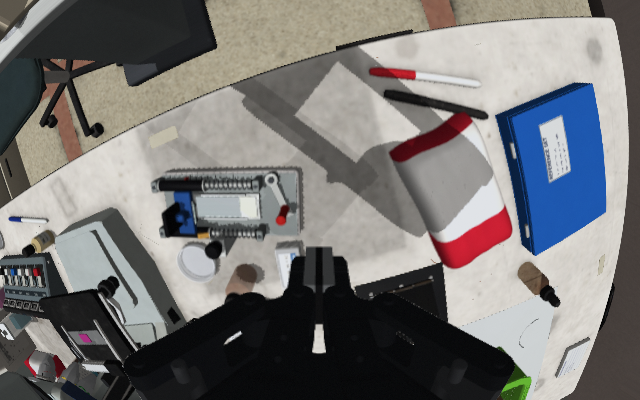

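```bash
python3 -m pendant '[[[-0.1,1,0,0],[-0.2,0,0,0],[-0.2,0,0,0],[0,0,1,0],[0,0,1,0],[0,0,1,0],[0,0,0,0],[0,0,0,0],[0,0,0,0],[0,0,0,0]]]'
python3 - <<'E'
from h import *
s=sense();print(s["tool_pos"],s["tcp_rot"],np.abs(s["qd"]).max())
im=snapshot("wrist")[:,:,::-1]
cv2.imwrite("pics/w2.png",im);cv2.imwrite("pics/w2c.png",cv2.resize(im[130:290,130:350],None,fx=3.5,fy=3.5,interpolation=cv2.INTER_CUBIC))
E
```

```text
time: 2.7
tool_pos: [548.0, 422.8, 156.7]
tcp_rot: [-179.5, 1.1, 73.3]
ft_force: [0.4, -0.6, 0.0]
finger_gap: -0.1
[547.9773084  422.79866336 156.67635139] [-179.53672457    1.06836907   73.2869639 ] 0.6764624702170966
```

View pics/w2c.png

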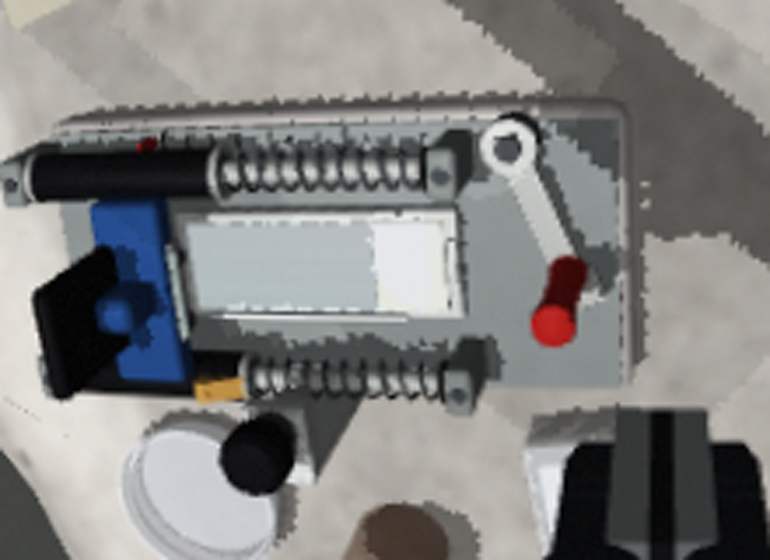

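```bash
cat >> h.py <<'E'
from scipy.spatial.transform import Rotation as Ro
def wray(uv,z,pos,rpy):
    c=calibration("wrist");K=c["mtx"];H=c["hand_eye"]
    a=np.array([(uv[0]-K[0,2])/K[0,0],(uv[1]-K[1,2])/K[1,1]]);t=np.hypot(*a)
    d=np.r_[a/t*np.sin(t),np.cos(t)]
    R=Ro.from_euler("xyz",rpy,degrees=True).as_matrix()
    o=np.array(pos)+R@H[:3,3];d=R@H[:3,:3]@d
    return o+d*(z-o[2])/d[2]
def inst(p,q):
    c,s=np.cos(p[2]),np.sin(p[2]);d=np.array(q)[:2]-p[:2];return np.array([c*d[0]+s*d[1],-s*d[0]+c*d[1]])
E
python3 - <<'E'
from h import *
pos,rpy=[547.98,422.80,156.68],[-179.537,1.068,73.287]
D=[((507,147),(58,34,37)),((258,455),(-1.5,-35,90)),((442,170),(43,30,46)),((458,390),(43,-30,46)),((48,345),(-54,0,89)),((628,107),(88,42,22)),((628,384),(88,-42,22)),((463,208),(38,13,29)),((463,318),(38,-13,29))]
f=lambda u,v:(u/3.5+130,v/3.5+130)
P=np.array([wray(f(*a),x[2],pos,rpy)[:2] for a,x in D]);X=[d[1][:2] for d in D]
r=least_squares(lambda p:(W(p,X)-P).ravel(),[530,321,1.3],loss="soft_l1",f_scale=2)
p=r.x;print(p,np.degrees(p[2]));print((W(p,X)-P).round(1))
q=wray(f(554,325),71,pos,rpy);print("post",q,inst(p,q),"tcp",inst(p,pos))
E
```

```text
[534.44598696 325.59031431   1.28314637] 73.51887173826755
[[-0.3  1.4]
 [ 6.9 -5. ]
 [ 0.2  1.3]
 [ 0.2  1.4]
 [-1.3 -1.3]
 [-1.3  1.9]
 [ 3.   1.7]
 [ 0.4 -5.2]
 [-4.3 -1.6]]
post [555.06299252 393.80918022  71.        ] [71.26500763 -0.41625995] tcp [97.0552467  14.60039691]
```

```bash
python3 -m pendant '[[[0.3,0.4,0,0],[0.2,0.3,0,0],[0,0.1,0.8,0],[0,0,1,0],[0,0,1,0],[0,0,1,0],[0,0,1,0],[0,0,0.3,0],[0,0,0,0],[0,0,0,0]]]'
python3 - <<'E'
from h import *
s=sense();p=np.array([533,323.5,np.radians(73.7)]);print(s["tool_pos"],inst(p,s["tool_pos"]))
im=snapshot("wrist")[:,:,::-1]
cv2.imwrite("pics/w3.png",im[100:,100:500])
E
```

```text
time: 3.58
tool_pos: [570.1, 429.1, 54.5]
tcp_rot: [180.0, 0.5, 73.3]
ft_force: [0.1, -0.3, 0.1]
finger_gap: 0.1
[570.07098109 429.13736224  54.51668204] [111.79588957  -5.93203303]
```

View pics/w3.png

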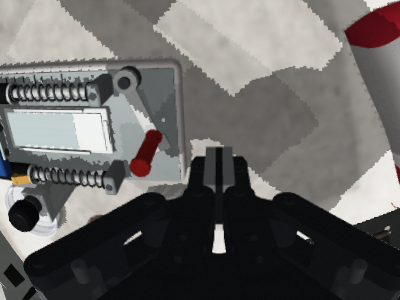

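```bash
python3 -m pendant '[[[-0.2,-0.2,0.1,0],[-0.3,0,0,0],[-0.3,0,0,0],[-0.3,0,0,0],[-0.3,0,0,0],[-0.3,0,0,0],[-0.2,0,0,0],[-0.2,0,0,0],[0,0,0,0],[0,0,0,0]]]'
python3 - <<'E'
from h import *
s=sense();p=np.array([533,323.5,np.radians(73.7)]);print(s["tool_pos"],inst(p,s["tool_pos"]))
im=snapshot("wrist")[:,:,::-1]
cv2.imwrite("pics/w4.png",im[100:,100:500])
E
```

```text
time: 4.47
tool_pos: [556.6, 388.0, 61.2]
tcp_rot: [179.5, -0.1, 73.3]
ft_force: [0.4, 0.6, 0.7]
finger_gap: 0.1
[556.57943973 387.99090938  61.15205065] [68.51667985 -4.53121974]
```

View pics/w4.png

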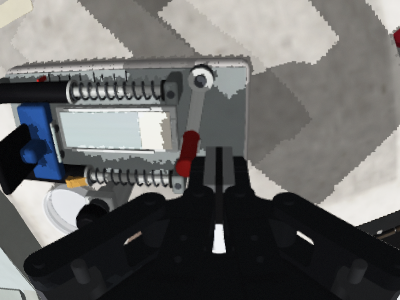

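```bash
python3 -m pendant '[[[0,-0.2,0.3,0],[0,0,0.2,0],[-0.2,0,0.1,0],[-0.2,0,0.05,0],[-0.2,0,0.05,0],[-0.1,0,0.05,0],[-0.1,0,0.05,0],[0,0,0,0],[0,0,0,0],[0,0,0,0]]]'
python3 - <<'E'
from h import *
s=sense();p=np.array([533,323.5,np.radians(73.7)]);print(s["tool_pos"],inst(p,s["tool_pos"]))
im=snapshot("wrist")[:,:,::-1]
cv2.imwrite("pics/w5.png",im[100:,100:500])
E
```

```text
time: 5.35
tool_pos: [548.9, 379.0, 46.2]
tcp_rot: [179.4, -0.7, 73.4]
ft_force: [1.3, 2.0, -0.4]
finger_gap: 0.2
[548.86653149 379.00430303  46.15735193] [57.72653095  0.34942918]
```

View pics/w5.png

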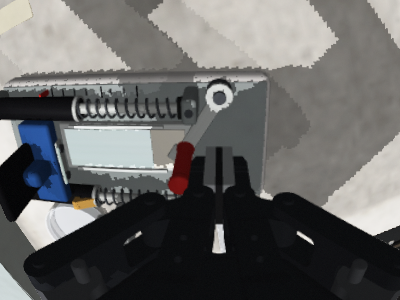

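```bash
python3 -m pendant '[[[-0.1,0,-0.1,0],[-0.1,0,-0.1,0],[-0.1,0,0,0],[-0.1,0,0,0],[-0.1,0,0,0],[-0.1,0,0,0],[0,0,0,0],[0,0,0,0],[0,0,0,0],[0,0,0,0]]]'
python3 - <<'E'
from h import *
s=sense();p=np.array([533,323.5,np.radians(73.7)]);print(s["tool_pos"],inst(p,s["tool_pos"]))
im=snapshot("wrist")[:,:,::-1]
cv2.imwrite("pics/w6.png",im[100:,100:500])
E
```

```text
time: 6.23
tool_pos: [548.6, 379.4, 48.9]
tcp_rot: [179.1, -2.2, 73.5]
ft_force: [0.7, 4.2, 0.1]
finger_gap: 0.2
[548.56178112 379.38174504  48.85397237] [58.00326851  0.7478656 ]
```

View pics/w6.png

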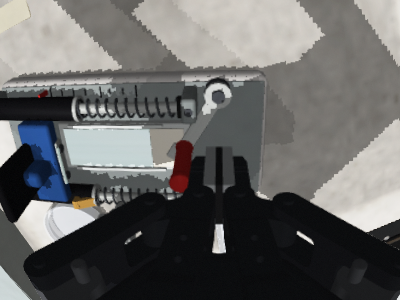

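```bash
python3 -m pendant '[[[-0.4,0,0,0],[-0.4,0,0,0],[-0.4,0,0,0],[-0.4,0,0,0],[0,0,0,0],[0,0,0,0],[0,0,0,0],[0,0,0,0],[0,0,0,0],[0,0,0,0]]]'
python3 - <<'E'
from h import *
s=sense();p=np.array([533,323.5,np.radians(73.7)]);print(s["tool_pos"],inst(p,s["tool_pos"]),s["ft_force"])
E
```

```text
time: 7.12
tool_pos: [547.4, 380.7, 51.3]
tcp_rot: [178.3, -5.9, 73.9]
ft_force: [-0.8, 3.6, -1.1]
finger_gap: -0.7
[547.38388366 380.7321268   51.25483514] [58.96877546  2.25742501] [-0.7503387   3.64524598 -1.14289612]
```

```bash
python3 -m pendant '[[[0.5,0,0,0],[0.8,0,0,0],[0.5,0,-0.5,0],[0,0,-1,0],[0,0,-1,0],[0,0,-1,0],[0,0,-1,0],[0,0,-0.5,0],[0,0,0,0],[0,0,0,0]]]'
python3 - <<'E'
from h import *
s=sense();p=np.array([533,323.5,np.radians(73.7)]);print(s["tool_pos"],inst(p,s["tool_pos"]),s["ft_force"])
im=snapshot("wrist")[:,:,::-1]
cv2.imwrite("pics/w7.png",cv2.resize(im[80:330,50:450],None,fx=2,fy=2))
E
```

```text
time: 7.95
tool_pos: [551.4, 405.9, 154.6]
tcp_rot: [178.6, -5.2, 73.6]
ft_force: [-0.1, -0.6, -0.4]
finger_gap: 0.1
[551.42605013 405.85523142 154.59721167] [84.21656578  5.42895134] [-0.14024034 -0.62926855 -0.36566556]
```

View pics/w7.png

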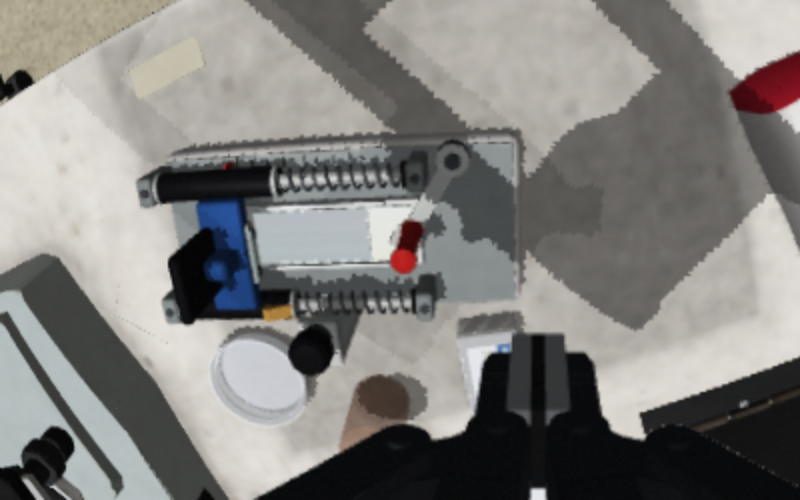

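```bash
python3 - <<'E'
from h import *
s=sense();pos,rpy=s["tool_pos"],s["tcp_rot"];p=np.array([533,323.5,np.radians(73.7)])
f=lambda u,v:(u/2+50,v/2+80)
for n,u,v,z,t in(("post",403,261,71,(38,3)),("hinge",452,158,36,(58,34)),("tabL",170,262,89,(-55,15)),("tabR",182,320,89,(-55,-15)),("knob",312,350,90,(-1.5,-35)),("gp",412,165,46,(43,30)),("gp",424,293,46,(43,-30)),("c",520,132,22,(88,42)),("c",520,300,22,(88,-42))):
    print(n,inst(p,wray(f(u,v),z,pos,rpy)).round(1),t)
R=Ro.from_euler("xyz",rpy,degrees=True).as_matrix()
tgt=np.r_[W(p,[(-92,2)])[0],154.6];print("tool delta/20",(R.T@(tgt-pos)/20).round(2)); print(R.round(3))
E
```

```text
post [39.6  1.2] (38, 3)
hinge [58.9 33.2] (58, 34)
tabL [-51.1  10.8] (-55, 15)
tabR [-51.9 -14.3] (-55, -15)
knob [  2.8 -27.1] (-1.5, -35)
gp [42.8 33.2] (43, 30)
gp [ 44.1 -24.8] (43, -30)
c [88.8 41. ] (88, 42)
c [ 88.  -41.8] (88, -42)
tool delta/20 [-8.77  0.21 -0.81]
[[ 0.281  0.958  0.049]
 [ 0.955 -0.284  0.081]
 [ 0.091  0.024 -0.996]]
```

```bash
python3 -m pendant '[[[-0.9,0,-0.2,0],[-1,0.1,-0.1,0],[-1,0.1,-0.1,0],[-1,0,-0.1,0],[-1,0,-0.1,0],[-1,0,-0.1,0],[-1,0,-0.1,0],[-0.8,0,0,0],[-0.3,0,0,0],[0,0,0,0]]]'
python3 - <<'E'
from h import *
s=sense();pos,rpy=s["tool_pos"],s["tcp_rot"];p=np.array([533,323.5,np.radians(73.7)]);print(pos,inst(p,pos),s["ft_force"])
R=Ro.from_euler("xyz",rpy,degrees=True).as_matrix()
for z in(154.6,62):
  tgt=np.r_[W(p,[(-86,2)])[0],z];print("tool delta/20",(R.T@(tgt-pos)/20).round(2))
im=snapshot("wrist")[:,:,::-1]
cv2.imwrite("pics/w8.png",cv2.resize(im[50:380,120:520],None,fx=1.8,fy=1.8))
cv2.imwrite("pics/s8.png",cv2.resize(snapshot("scene")[140:290,220:420,::-1],None,fx=4,fy=4))
E
```

```text
time: 8.83
tool_pos: [499.6, 241.8, 137.9]
tcp_rot: [179.7, -4.3, 73.6]
ft_force: [0.9, 1.0, 0.7]
finger_gap: 0.1
[499.60558674 241.83829028 137.93690751] [-87.75204121   9.13241126] [0.85235801 0.98995607 0.65070195]
tool delta/20 [ 0.15  0.36 -0.82]
tool delta/20 [-0.2   0.34  3.79]
```

View pics/w8.png

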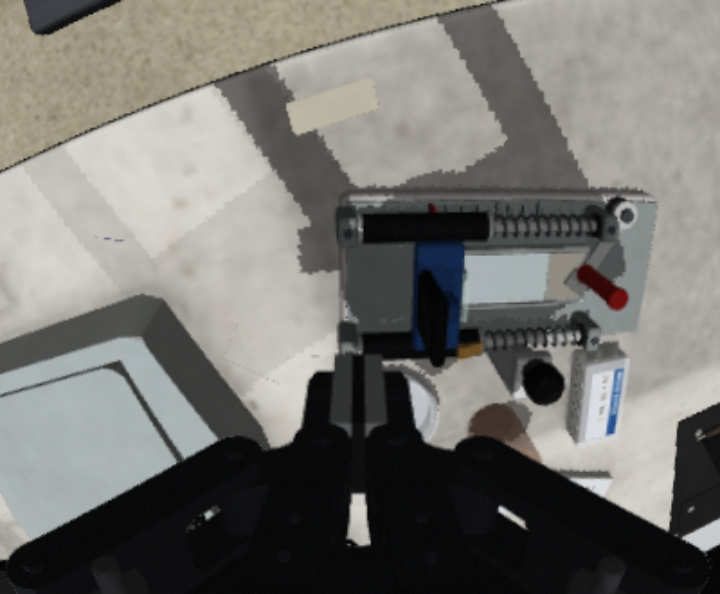

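View pics/s8.png

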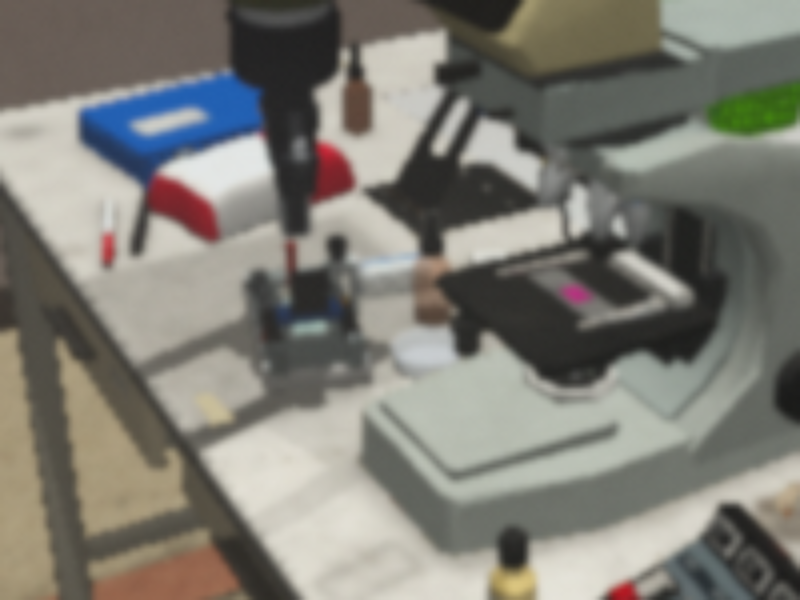

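```bash
python3 -m pendant '[[[0,0.2,0,0],[0,0.1,0.6,0],[0,0,0.8,0],[0,0,0.8,0],[0,0,0.8,0],[0,0,0.5,0],[0,0,0.1,0],[0,0,0,0],[0,0,0,0],[0,0,0,0]]]'
python3 - <<'E'
from h import *
s=sense();pos,rpy=s["tool_pos"],s["tcp_rot"];p=np.array([533,323.5,np.radians(73.7)]);print(pos,inst(p,pos),s["ft_force"])
im=snapshot("wrist")[:,:,::-1]
cv2.imwrite("pics/w9.png",cv2.resize(im[50:380,120:520],None,fx=1.8,fy=1.8))
E
```

```text
time: 9.77
tool_pos: [511.3, 253.0, 60.6]
tcp_rot: [179.6, -4.5, 73.9]
ft_force: [-0.3, 0.5, 0.4]
finger_gap: -0.1
[511.3238196  253.02520297  60.62628854] [-73.72586535   1.02498332] [-0.29934774  0.50892978  0.43789146]
```

View pics/w9.png

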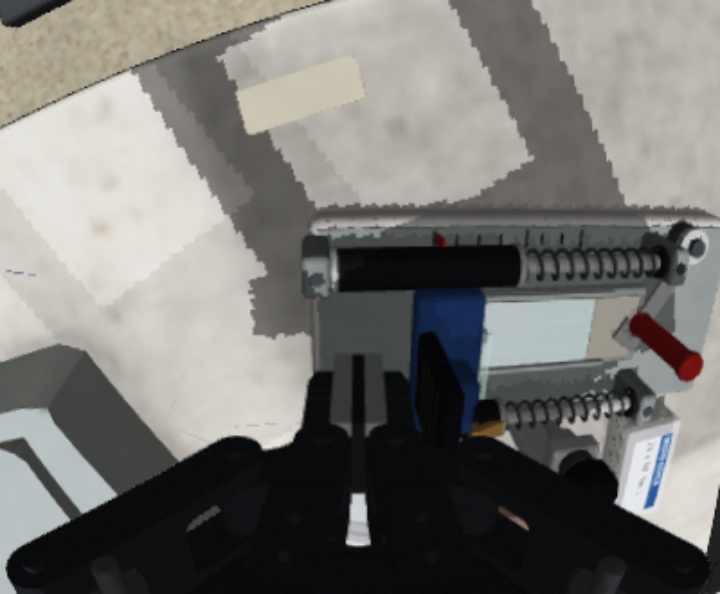

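```bash
python3 -m pendant '[[[0.2,0,0,0],[0.3,0,0,0],[0.3,0,0.05,0],[0.3,0,0.05,0],[0.3,0,0.05,0],[0.3,0,0.05,0],[0.3,0,0.05,0],[0.3,0,0.05,0],[0.3,0,0.05,0],[0.2,0,0.0,0]]]'
python3 - <<'E'
from h import *
s=sense();pos,rpy=s["tool_pos"],s["tcp_rot"];p=np.array([533,323.5,np.radians(73.7)]);print(pos,inst(p,pos),s["ft_force"])
im=snapshot("wrist")[:,:,::-1]
cv2.imwrite("pics/w10.png",cv2.resize(im[50:380,120:520],None,fx=1.8,fy=1.8))
E
```

```text
time: 10.65
tool_pos: [527.2, 304.7, 62.9]
tcp_rot: [179.6, -3.7, 73.9]
ft_force: [-2.2, -8.8, -2.8]
finger_gap: -0.1
[527.17667289 304.69860603  62.92908804] [-19.68009148   0.31233481] [-2.19332541 -8.82377021 -2.76189443]
```

View pics/w10.png

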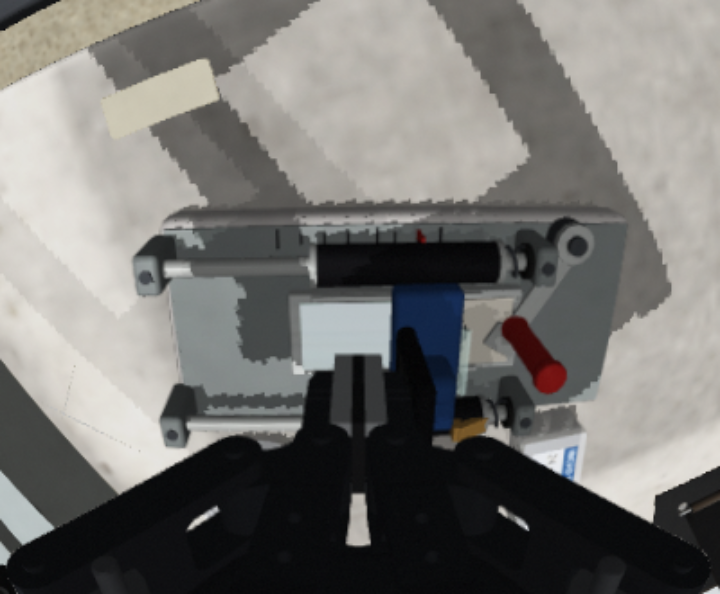

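```bash
python3 -m pendant '[[[0.3,0,0.05,0],[0.3,0,0.05,0],[0.3,0,0.05,0],[0.4,0,0.05,0],[0.4,0,0.05,0],[0.4,0,0,0],[0.4,0,0,0],[0.4,0,0,0],[0.4,0,0,0],[0.4,0,0,0]]]'
python3 - <<'E'
from h import *
s=sense();pos,rpy=s["tool_pos"],s["tcp_rot"];p=np.array([533,323.5,np.radians(73.7)]);print(pos,inst(p,pos),s["ft_force"])
im=snapshot("wrist")[:,:,::-1]
cv2.imwrite("pics/w11.png",cv2.resize(im[50:380,120:520],None,fx=1.8,fy=1.8))
E
```

```text
time: 11.53
tool_pos: [528.9, 312.0, 64.2]
tcp_rot: [-178.7, 4.2, 73.2]
ft_force: [-20.9, -41.6, 28.2]
finger_gap: 0.2
[528.85333916 312.03113645  64.19109501] [-12.17170557   0.76105883] [-20.94441691 -41.6419768   28.24438746]
```

View pics/w11.png

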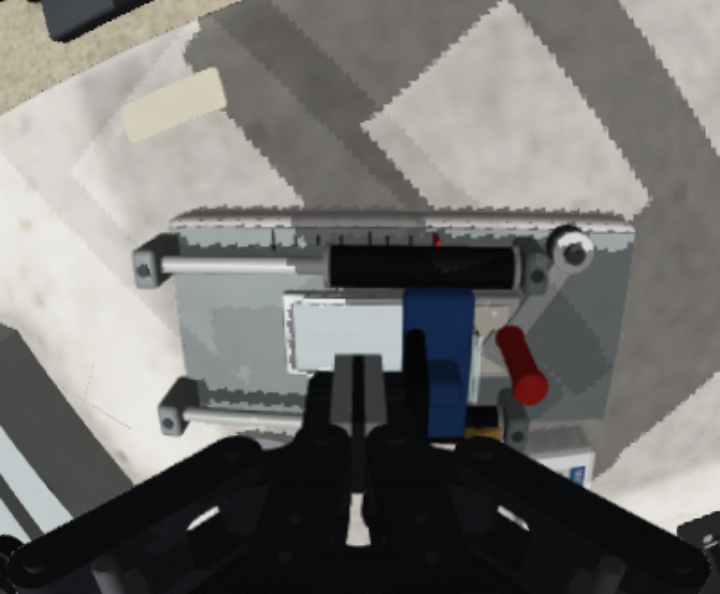

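```bash
python3 -m pendant '[[[-0.5,0,0,0],[-0.8,0,0,0],[-0.8,0,0,0],[-0.6,0,0,0],[-0.3,0,0,0],[0,0,-0.8,0],[0,0,-1,0],[0,0,-1,0],[0,0,-1,0],[0,0,-1,0]]]'
python3 -m pendant '[[[0,0,-0.5,0],[0,0,0,0],[0,0,0,0],[0,0,0,0],[0,0,0,0],[0,0,0,0],[0,0,0,0],[0,0,0,0],[0,0,0,0],[0,0,0,0]]]'
python3 - <<'E'
from h import *
s=sense();pos,rpy=s["tool_pos"],s["tcp_rot"];p=np.array([533,323.5,np.radians(73.7)]);print(pos,inst(p,pos),s["ft_force"])
im=snapshot("wrist")[:,:,::-1]
cv2.imwrite("pics/w12.png",cv2.resize(im[50:380,120:520],None,fx=1.8,fy=1.8))
cv2.imwrite("pics/s12.png",cv2.resize(snapshot("scene")[140:290,220:420,::-1],None,fx=4,fy=4))
f=lambda u,v:(u/1.8+120,v/1.8+50)
E
```

```text
time: 12.42
tool_pos: [513.3, 258.2, 166.0]
tcp_rot: [-178.4, 4.7, 73.0]
ft_force: [0.0, 0.6, 0.3]
finger_gap: -0.3
time: 13.25
tool_pos: [514.3, 260.7, 176.0]
tcp_rot: [-178.4, 4.5, 73.1]
ft_force: [0.3, 0.4, -0.9]
finger_gap: -0.3
[514.27167548 260.70593555 175.95484059] [-65.52649257   0.35134158] [ 0.32602162  0.37593208 -0.91839089]
```

View pics/w12.png

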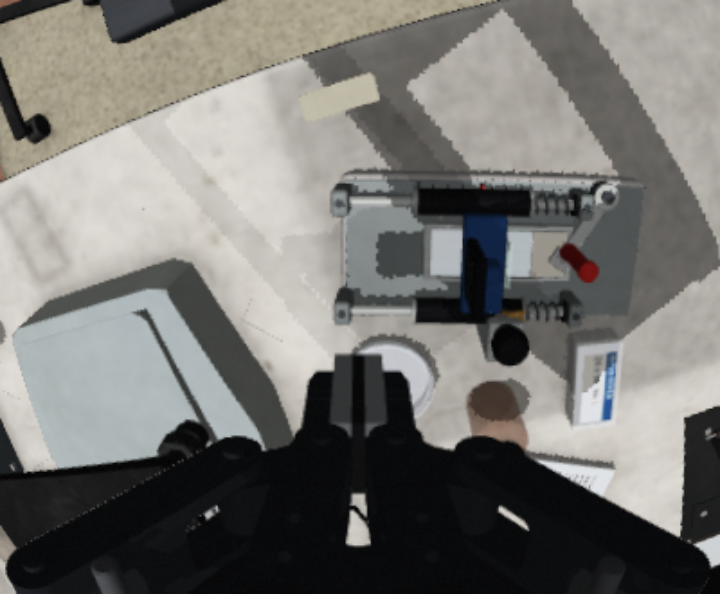

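View pics/s12.png

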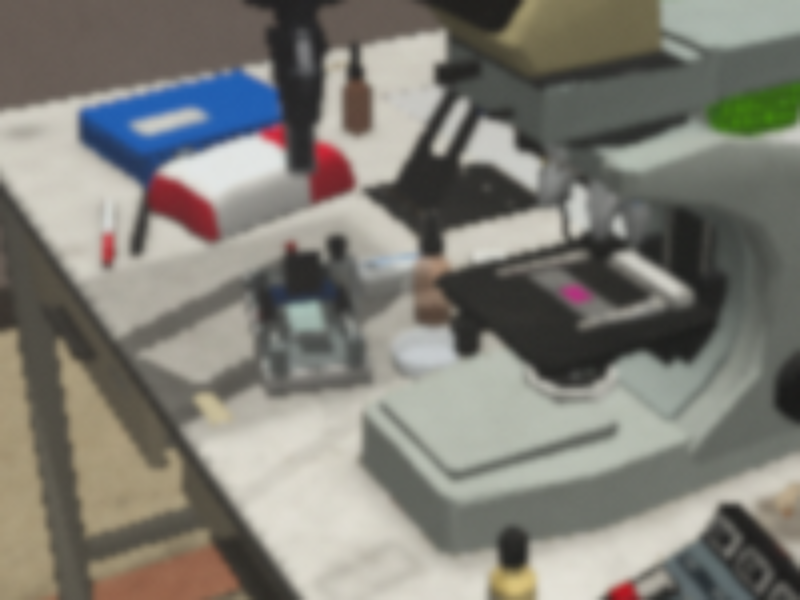

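```bash
python3 -c "
from bench import *
print(sense()['qd'].round(2));print(hand_in())"
```

```text
[ 0.04 -0.3  -0.24  0.1  -0.1  -0.09]
the job is handed in; nothing more can be done
None
```

The smear maker is ready, and I handed the job in at about 13 s on the robot's clock. `hand_in()` gives no verdict, and joint values can't be read, so these checks come from images and force readings.

- **Clip:** With the fingers shut, I pushed the red post along the instrument's -x until it stopped moving against about 4 N. The wrist picture then placed the post at (39.6, 1.2) mm, against (38, 3) mm when shut. The carriage was still at rest.
- **Carriage:** I pushed the black tab with the outside of the closed fingers until it was hard on the back stop, where the horizontal force rose to about 46 N. I then drew back and lifted clear.
- **Final state:** The last wrist picture shows the carriage held about 35 mm from rest, judged from pixel scaling. The pin should catch it at 34 mm. The clip is still shut. I did not measure the pin's height.
- **Surroundings:** The box, bottle and dish look in place in the wrist view. I did not measure their shifts or check the other things separately. The arm stands still, with the tip 176 mm above the table and the force reading near zero.

Two things disagreed slightly:
- **Frame fits:** The two camera fits of the instrument's frame differed by about 3 to 4 mm, so I used a value between them.
- **Tool tilt:** The tool tilted by up to 6° under contact and is still about 4.5° off vertical.

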